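# Clamp the tall board in the board vise

### The arm

A 6-joint arm with a two-finger parallel gripper is mounted at the origin on the work surface. World frame = base frame: x ahead of the robot, y to its left, z up, the work surface at z = 0. Lengths are in mm, angles in rad, forces in N, time in s.
With the tool pointing down it reaches from about 325 to 775 mm from the base axis. Payload 9.3 kg.
Tool frame: the origin (TCP) lies at the very end of the fingers, on their centre line; the grasp point (between the pads) lies 19 mm behind it; z points along the fingers, y is the line along which they close (so a half turn about z gives the same grasp; the last joint's range is limited). The gripper opens to 85 mm and grips with 20 to 120 N. Pads are 22 mm wide; open, the fingers measure 114 mm over their backs; the gripper's body (76 mm by 85 mm) begins 54 mm behind the grasp point. The pads swing forward as they close: fully open they stand 13 mm farther back than shut.
Start: joints at [1.136, 0.259, 0.021, 1.334, 0, 1.418], TCP at [152.948, 528.303, 231.279] pointing down, gripper open.
Joint ranges: [-3.04, 3.04], [-0.91, 1.82], [-1.04, 1.36], [-1.92, 1.95], [-1.52, 1.45], [-3.14, 3.14]. Speed limits (rad/s): [2.22, 2.22, 2.79, 3.14, 3.14, 3.14].

### API

Orientations are given as a rotation vector (axis times angle).
In Python, from cell import * gives the robot as it stands.
- The arm moves only by the tool carry_out, never from a script. Its argument "rows" is text: rows parted by semicolons, each of 5 numbers parted by spaces: the closure, from -1 (fully open) to 1 (shut), then the shift along the tool's x, y, z in m, then the turn about the tool's z in degrees. In form: hand dx dy dz roll; .... A call has 1 to 8 rows; each row is the pose to reach, as a shift and turn from the pose commanded when the call began, along the tool's axes at that moment; what a row does not reach only later rows make up. A row lasts 1/10 s, in which the tool goes at most 50 mm and 8.59 degrees, less where a joint would pass 70% of its speed; a pose out of reach is approached as far as the arm can. A call with a gripper value outside its range is refused whole. The fingers move at their own pace and stop on an object; "grip_force" is the grip in N (left out, the last holds). Time passes only in rows, so rows that repeat a pose let the fingers close. It gives the time, the measured TCP pose, the force, the opening and the grip force at its end, in the units of the state.
- sense(): the state, without advancing time (a new reading comes with each control period).
- camera(name): name is "scene" or "side" or "wrist"; returns a dict with "frame" (420x560x3 uint8, red, green, blue), "z_map" (420x560 float32, mm along the optical axis (not along the pixel's ray), 0 where there is no reading), "fx", "fy", "cx", "cy" (pixels), "k1" (the pictures are not rectified: a ray, as slopes to the right and down, at radius r is drawn at 1 + k1 r^2 times it, then the intrinsics apply), "extrinsics" (4x4, takes a point from world to camera coordinates). Camera axes: x right, y up, looking along -z (the intrinsics and any distortion apply to the point x, -y, -z); pixel columns grow to the right and rows downward; lengths in mm; the calibration is good to about 2 mm. A picture is of the moment at which its call begins.
- finish_job(): hands the job in; it is judged then, once.
The state is a dict: "time_s": time; "joint_positions": joint angles; "dq": joint speeds; "effort": joint torques, N m; "tcp_pos": TCP position; "orientation": TCP orientation; "ft_force": force on the tool from outside, world axes, zero at the start; "ft_torque": the same for the moment, N m; "width": opening from 0.0 (shut) to 1.0 (fully open); "finger_force": force on a finger pad.
Only numpy, scipy, OpenCV 4.12 (cv2) and the standard library are available. Lean on these libraries where they do the work, as an engineer would, in place of code of your own. Each camera call takes 0.05 s, during which the arm holds its last target. There are 200 camera calls.

### The job

Pull the tall circuit board straight up out of the slotted rack, lean it component side up on the sloping stand and let go, so that you can take it again by its long edges. Then lay it flat on the vise bed between the jaws, component side up, centred across the bed and in line with it, let go, and wind the crank until the sliding jaw holds it tight against the fixed jaw. Leave the two short boards in the rack and do not disturb anything else on the bench.

Things in the scene. Friction and masses are not known exactly. Their poses are not given: they have to be found in the camera images.
- board: the tall board: green circuit board in a plain aluminium carrier, 60 wide (x) x 8 thick (y) x 110 mm tall (z), about 150 g; the only tall one in the rack. Origin: centre of its lower short edge. Own z runs up its length, own y is the normal of its component side (chips stand 3 mm proud of it, none in the upper 25 mm nor within 5 mm of the long edges). In the rack its bottom is 8 mm above the table
- board_center (a point): centre of the tall board, 55 mm up its own z from the origin
- short1: short board in the rack, same look but 80 mm tall; stays where it is
- short2: the other short board in the rack, 80 mm tall; stays where it is
- rack: grey slotted rack, 80 (x) x 104 (y) x 68 mm high, fixed; origin under its centre. Three open-topped slots at own y = -36, 0, +36 mm, each 11 mm wide in y and 63 mm long in x, floor 8 mm high, guide the standing boards by their long edges with 1.5 mm play. The tall board may be in any slot; all component sides face own +y
- stand: small steel stand with a 45 degree sloping plate, 40 mm wide (x) and 72 mm long, fixed; origin under its centre, base 70 (x) x 110 (y) x 8 mm. A board leans with its lower short edge on the ledge at the +y side, its top end towards own -y, component side up: its axes are then the stand's turned +45 degrees about x. 38 mm of its top end and 10 mm along each long edge overhang the plate
- stand_seat (a point): where the origin of a board leaning on the stand lies (middle of the board's lower edge); in the stand's frame at (0, 38.8, 22.8) mm. The ledge there has a lip 12 mm in front of the plate, 6 mm high
- vise: grey board vise bolted to the table; origin under it. Own y runs along the screw, from the fixed jaw to the crank. Base 100 (x) x 240 (y) x 12 mm high. The bed is two steel bars along y, 36 mm over all in x, top 68 mm high, clear beside and below down to the base. End plate near the crank (y = 128 to 140 mm) is 74 mm high
- bed (a point): middle of the bed's top, at own (0, 0, 68) mm of the vise
- fixed_jaw: the vise's fixed jaw, 60 mm wide, 86 mm high (18 mm above the bed at its gripping face); its frame is the vise's
- fixed_face (a point): centre of the fixed jaw's gripping face, which looks to the vise's own +y; at own (0, -62, 77) mm of the vise
- jaw: the vise's sliding jaw, 60 mm wide (x), 28 mm long (y), standing 16 mm above the bed; origin at the lower edge of its gripping face, which looks to the vise's own -y. Winding the crank slides it towards the fixed jaw. 122 to 130 mm between the faces at the start
- jaw_face (a point): centre of the sliding jaw's gripping face
- crank (a joint): crank angle, 0 to 15 rad; at 0 (wide open) the knob is straight above the axis; grows as the jaw closes, 12 mm of jaw travel a turn. Closing is clockwise seen from the vise's +y end: the knob at the top moves to the vise's own -x. It turns stiffly (0.06 N m, 2 N at the knob), stays where it is left and keeps the jaw tight; about 8 N at the knob makes it tight
- crank_hub (a point): point on the crank's axis at the level of the knob's middle; own (0, 176, 56) mm of the vise; the axis is the vise's own y
- knob_mid (a point): middle of the crank's knob: black cylinder 14 mm across, 38 mm long, its length along the vise's own y, 32 mm off the axis, sticking out 38 mm beyond the crank arm to the vise's +y; it spins freely on its pin, so it can be held firmly while going round
- screwdriver: black-handled screwdriver lying on the table; bystander
- brush: small brush lying on the table; bystander
- flux: white bottle, 36 mm across, 75 mm tall; bystander
- tray: grey divided parts tray 100 x 140 x 25 mm; bystander
- spool: grey spool, 54 mm across, 40 mm high; bystander
- mouse: white computer mouse 105 x 60 x 31 mm; bystander
Not all that is in view belongs to the job. What is shaped like the board but blue or yellow is not meant. Leave any red look-alike of the stand alone.

How it is judged (in metres and radians):
On the way, in this order (a step that is already met when the one before it is completed fails the run):
1. the tall board leans on the sloping stand, component side up, let go (distance between board and stand_seat below 0.015 m and angle between the z axis of board and the z axis of stand, either way round between 0.68 and 0.9 rad and angle between board's own y axis and vertical below 1 rad and angle between the x axis of board and the x axis of stand, either way round below 0.2 rad and contact force between the fingers and board below 0.1 N), for 0.2 s.
2. the tall board lies flat on the vise bed, component side up, let go, with the sliding jaw not yet on it (angle between board's own y axis and vertical below 0.1 rad and z of board_center in the frame of bed between -0.001 and 0.009 m and x of board_center in the frame of bed between -0.015 and 0.015 m and angle between the z axis of board and the y axis of vise, either way round below 0.15 rad and contact force between the fingers and board below 0.1 N and contact force between jaw and board below 1 N), for 0.2 s.
At the end, for the whole second after the job is handed in: the tall board lies at rest on the vise bed, component side up, level within 0.1 rad, in line with the vise within 0.15 rad and its centre within 15 mm of the middle line of the bed, both jaws pressing on its ends with more than 5 N (angle between board's own y axis and vertical below 0.1 rad and z of board_center in the frame of bed between -0.001 and 0.009 m and x of board_center in the frame of bed between -0.015 and 0.015 m and angle between the z axis of board and the y axis of vise, either way round below 0.15 rad and contact force between each of jaw, fixed_jaw and board above 5 N and linear speed of board below 0.01 m/s); the robot touches nothing.
It fails at once if a short board is moved by more than 20 mm (distance of any of short1, short2 from where it was at the start of the episode above 0.02 m).
It fails at once if a bystander is moved by more than 30 mm (distance of any of screwdriver, brush, flux, tray, spool, mouse from where it was at the start of the episode above 0.03 m).
It also fails if it takes over 72 s, if anything falls off the work surface, if the arm or the gripper's body presses on something with over 40 N, if the wrist force passes 120 N, or if a joint passes its speed limit or range.

## Working session

There is one attempt and no reset: what is moved stays moved. The work goes in short steps, Python scripts to look and compute and a tool call to move; the robot and the scene stay as the last step left them, time stands still between calls to the robot, and variables do not carry over. Pictures are saved under pics/ and viewed, at most 10 in all, crops included, and the job is handed in when it is done.

Besides the shell and the picture viewer there is one more tool, called after ">>>" in YAML: its name, and indented under it one key for each argument. carry_out: Moves the arm, as the interface text tells. Its arguments: {"type":"object","properties":{"rows":{"type":"string"},"grip_force":{"type":"number"}},"required":["rows"]}

```bash
ls; mkdir -p pics; cat > h.py <<'E'
from cell import *
import numpy as np, cv2
from scipy.spatial.transform import Rotation as R
def cast(c,u,v,z=None,d=None):
    "pixel -> world, on plane z or at depth d"
    k=np.array([[c['fx'],0,c['cx']],[0,c['fy'],c['cy']],[0,0,1.]])
    p=cv2.undistortPoints(np.array([[[u,v]]],float),k,np.array([c['k1'],0,0,0.]))[0,0]
    E=np.array(c['extrinsics']);Rm=E[:3,:3];o=-Rm.T@E[:3,3]
    ray=Rm.T@np.array([p[0],-p[1],-1.])
    return o+ray*(d if d is not None else (z-o[2])/ray[2])
def cloud(c):
    "world point per pixel (nan where no depth)"
    k=np.array([[c['fx'],0,c['cx']],[0,c['fy'],c['cy']],[0,0,1.]])
    h,w=c['z_map'].shape;vv,uu=np.mgrid[:h,:w]
    p=cv2.undistortPoints(np.stack([uu,vv],-1).reshape(-1,1,2).astype(float),k,np.array([c['k1'],0,0,0.])).reshape(h,w,2)
    d=np.where(c['z_map']>0,c['z_map'],np.nan).astype(float)
    P=np.stack([p[...,0]*d,-p[...,1]*d,-d],-1);E=np.array(c['extrinsics'])
    return (P-E[:3,3])@E[:3,:3]
def save(n,f): cv2.imwrite('pics/'+n,f[...,::-1])
E
python3 - <<'E'
from h import *
np.set_printoptions(precision=3,suppress=True)
for n in('scene','side'):
    c=camera(n);save(n+'0.png',c['frame']);E=np.array(c['extrinsics']);print(n,c['fx'],c['k1'],-E[:3,:3].T@E[:3,3], (c['z_map']>0).mean())
    np.savez(n+'0.npz',**c)
s=sense();print(s)
E
```

```text
pics
scene 434.64860352749605 -0.048404284874813484 [909.85  675.696 756.14 ] 0.9961011904761905
side 536.2342829876891 0.02117673770878227 [1376.206  860.022 1084.407] 0.9692049319727891
{'time_s': 0.1, 'joint_positions': array([1.136, 0.259, 0.021, 1.334, 0.   , 1.418]), 'dq': array([-0.001, -0.002,  0.002, -0.001,  0.   ,  0.001]), 'effort': array([  0.005, -55.67 ,  34.507,   0.012,  -0.   ,  -0.   ]), 'tcp_pos': array([152.84 , 528.068, 230.724]), 'orientation': array([-0.441, -3.11 ,  0.002]), 'ft_force': array([-1.272,  0.205, -0.671]), 'ft_torque': array([ 0.025,  0.004, -0.047]), 'finger_force': 0.0, 'width': 0.996882501850654}
```

View pics/scene0.png

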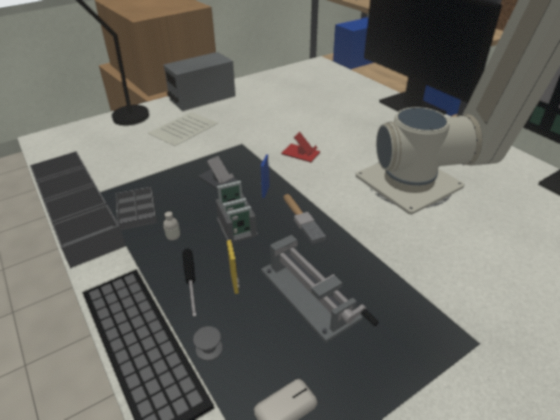

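View pics/side0.png

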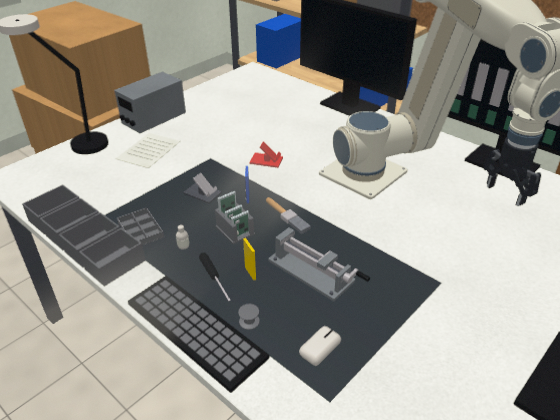

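```bash
python3 - <<'E'
from h import *
np.set_printoptions(precision=0,suppress=True)
c=dict(np.load('scene0.npz'));P=cloud(c)
for n,u,v in [('stand',217,172),('rack near',237,222),('rack far',231,190),('yellow',233,265),('blue',265,175),('red',300,148),('vise fix',285,245),('jaw',327,287),('endpl',345,308),('knob',371,317),('flux',171,228),('tray',135,205),('brush',305,222),('scr',188,265),('spool',207,340),('mouse',285,403),('base',(415),180)]:print(n,(u,v),P[v,u])
d=dict(np.load('side0.npz'));Q=cloud(d)
# top-down height map of region from both clouds
pts=np.concatenate([P.reshape(-1,3),Q.reshape(-1,3)]);col=np.concatenate([c['frame'].reshape(-1,3),d['frame'].reshape(-1,3)])
m=(pts[:,2]>20)&(pts[:,2]<200);pts=pts[m]
q=pts[pts[:,2]>85]
for z0 in (80,100):
    q=pts[(pts[:,2]>z0)&(pts[:,0]>200)&(pts[:,0]<900)&(abs(pts[:,1])<500)]
    u=np.unique((q[:,:2]//20).astype(int)*20,axis=0,return_counts=True)
    print(z0,[(tuple(a),b) for a,b in zip(u[0].tolist(),u[1].tolist())])
a=cv2.resize(c['frame'][140:250,180:290],None,fx=5,fy=5,interpolation=cv2.INTER_CUBIC)[:,:400*2]
b=cv2.resize(d['frame'][155:245,180:270],None,fx=5,fy=5,interpolation=cv2.INTER_CUBIC)
im=np.zeros((550,1000,3),np.uint8);im[:550,:550]=a;im[:450,550:]=b
save('crop1.png',cv2.resize(im,(800,440)))
E
```

```text
stand (217, 172) [ 476. -316.   38.]
rack near (237, 222) [547. -68.  54.]
rack far (231, 190) [ 521. -139.   99.]
yellow (233, 265) [642.  87.  90.]
blue (265, 175) [ 388. -188.   66.]
red (300, 148) [ 183. -303.   26.]
vise fix (285, 245) [514.  95.  85.]
jaw (327, 287) [512. 243.  84.]
endpl (345, 308) [508. 296.  70.]
knob (371, 317) [475. 336.  61.]
flux (171, 228) [ 689. -156.   40.]
tray (135, 205) [ 728. -326.   21.]
brush (305, 222) [382.  -6.  18.]
scr (188, 265) [703. -28.  26.]
spool (207, 340) [761. 190.  41.]
mouse (285, 403) [704. 374.  31.]
base (415, 180) [48. 57. 54.]
80 [((340, -240), 1), ((340, -220), 2), ((360, -240), 1), ((360, -220), 38), ((360, -200), 7), ((380, -220), 3), ((380, -200), 41), ((380, -180), 10), ((400, -200), 22), ((400, -180), 33), ((460, 60), 1), ((460, 80), 2), ((460, 200), 1), ((460, 220), 7), ((460, 240), 1), ((480, -160), 4), ((480, -140), 49), ((480, 60), 28), ((480, 80), 78), ((480, 200), 2), ((480, 220), 97), ((480, 240), 59), ((480, 280), 1), ((500, -160), 34), ((500, -140), 141), ((500, -120), 39), ((500, -100), 18), ((500, -80), 31),
[... 424 characters left out ...]
, 11), ((540, 220), 4), ((540, 240), 1), ((560, -100), 5), ((560, -80), 20), ((600, 20), 4), ((600, 40), 1), ((620, 20), 26), ((620, 40), 76), ((620, 60), 59), ((620, 80), 29), ((640, 60), 18), ((640, 80), 55), ((680, -180), 5)]
100 [((340, -240), 1), ((340, -220), 1), ((360, -240), 1), ((360, -220), 28), ((360, -200), 4), ((380, -220), 3), ((380, -200), 29), ((380, -180), 4), ((400, -200), 7), ((400, -180), 15), ((480, -160), 4), ((480, -140), 27), ((500, -160), 22), ((500, -140), 72), ((520, -160), 74), ((520, -140), 28), ((540, -160), 73), ((540, -140), 2), ((600, 20), 4), ((600, 40), 1), ((620, 20), 16), ((620, 40), 53), ((620, 60), 47), ((620, 80), 11), ((640, 60), 10), ((640, 80), 27)]
```

View pics/crop1.png

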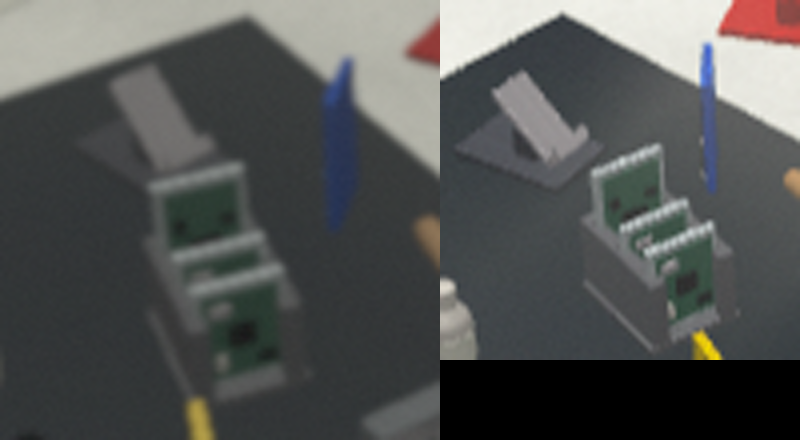

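The two views agree. Candidates in the scene picture are the tall green board (229,190) in the far slot, short boards (233,205) and (238,215), blue (265,175) and yellow (233,265). I choose the tall green one, about (515,-145), and the grey stand (217,172), not the red one (300,148). Next I hover over the rack with the wrist camera.

```bash
cat >> h.py <<'E'
def go(p,ydir=None,s=None):
    "shift (m, tool axes) and roll (deg) to bring the TCP to p with tool y along +-ydir (world angle, deg)"
    s=s or sense();M=R.from_rotvec(s['orientation']).as_matrix()
    d=M.T@(np.array(p)-s['tcp_pos'])/1000;a=0
    if ydir is not None:
        t=np.radians(ydir);y=M.T@[np.cos(t),np.sin(t),0];a=np.degrees(np.arctan2(-y[0],y[1]));alt=a-180*np.sign(a)
        print('roll options',round(a,2),round(alt,2),'j6',s['joint_positions'][5])
    print('t',round(s['time_s'],2),'tcp',s['tcp_pos'].round(1),'shift',d.round(4),'tilt',np.degrees(np.arccos(-M[2,2])).round(2),'x,y axes',M[:,0].round(3),M[:,1].round(3))
E
python3 - <<'E'
from h import *
go((515,-140,330),-17)
E
```

```text
roll options 90.85 -89.15 j6 1.418198392855066
t 0.1 tcp [152.8 528.1 230.7] shift [-0.5336 -0.5411 -0.0987] tilt 0.07 x,y axes [-0.961  0.278  0.   ] [ 0.278  0.961 -0.001]
```

>>> carry_out:
  rows: "-1 -0.534 -0.541 -0.099 90.8;-1 -0.534 -0.541 -0.099 90.8;-1 -0.534 -0.541 -0.099 90.8;-1 -0.534 -0.541 -0.099 90.8;-1 -0.534 -0.541 -0.099 90.8;-1 -0.534 -0.541 -0.099 90.8;-1 -0.534 -0.541 -0.099 90.8;-1 -0.534 -0.541 -0.099 90.8"
  grip_force: 20

```text
time_s: 0.9
tcp_pos: [342.3, 177.8, 283.2]
orientation: [2.127, 2.312, 0.0]
ft_force: [0.2, 0.9, 0.5]
width: 0.999
finger_force: 0.0
```

```bash
python3 - <<'E'
from h import *
go((515,-140,330),-17)
print(sense()['joint_positions'])
E
```

```text
roll options 21.77 -158.23 j6 1.748119259744586
t 0.9 tcp [342.3 177.8 283.2] shift [-0.331   0.1457 -0.0468] tilt 0.01 x,y axes [-0.083  0.997  0.   ] [0.997 0.083 0.   ]
[ 2.60536326e-01 -3.70154164e-02 -1.91149506e-01  1.41641208e+00
  2.37096012e-05  1.74811926e+00]
```

>>> carry_out:
  rows: "-1 -0.331 0.146 -0.047 21.8;-1 -0.331 0.146 -0.047 21.8;-1 -0.331 0.146 -0.047 21.8;-1 -0.331 0.146 -0.047 21.8;-1 -0.331 0.146 -0.047 21.8;-1 -0.331 0.146 -0.047 21.8;-1 -0.331 0.146 -0.047 21.8;-1 -0.331 0.146 -0.047 21.8"

```text
time_s: 1.7
tcp_pos: [518.5, -141.1, 328.8]
orientation: [-2.523, -1.871, 0.002]
ft_force: [-1.2, 0.2, -0.5]
width: 1.002
finger_force: 0.0
```

```bash
python3 - <<'E'
from h import *
go((515,-140,330),-17)
c=camera('wrist');np.savez('w1.npz',**c);save('w1.png',c['frame']);E=np.array(c['extrinsics']);print(-E[:3,:3].T@E[:3,3],E[:3,:3],c['fx'],c['k1'],(c['z_map']>0).mean())
E
```

```text
roll options 0.12 -179.88 j6 1.4438909005188736
t 1.7 tcp [ 518.5 -141.1  328.8] shift [ 0.     -0.0037 -0.0012] tilt 0.07 x,y axes [ 0.29   0.957 -0.   ] [ 0.957 -0.29  -0.001]
[540.49922825 -66.88210433 470.80546804] [[ 0.95644603 -0.29189852 -0.00250032]
 [ 0.2775439   0.91199831 -0.30204052]
 [ 0.09044547  0.28819151  0.95329181]] 296.9203608025453 -0.0426857021508614 0.9958248299319727
```

View pics/w1.png

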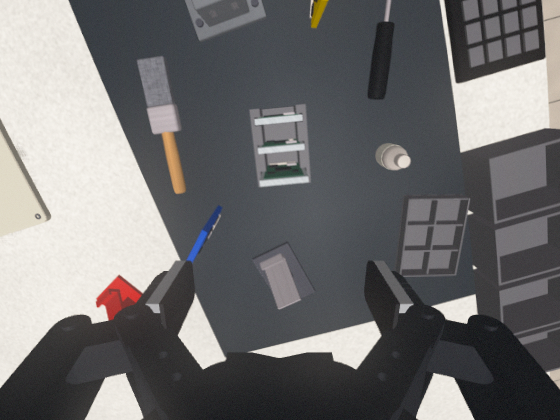

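```bash
cat > m1.py <<'E'
from h import *
np.set_printoptions(precision=1,suppress=True)
def rect(P,m):
    q=P[m];r=cv2.minAreaRect(q[:,:2].astype(np.float32));return np.array(r[0]).round(1),np.array(r[1]).round(1),round(r[2],1),len(q),np.median(q[:,2]).round(1)
def plate(P,c,box):
    x0,x1,y0,y1=box
    m=(P[...,0]>x0)&(P[...,0]<x1)&(P[...,1]>y0)&(P[...,1]<y1)
    b=m&(P[...,2]>4);print('stand rect',rect(P,b))
    q=P[m&(P[...,2]>25)&(P[...,2]<68)]
    for _ in range(4):
        o=q.mean(0);u,s,v=np.linalg.svd(q-o,full_matrices=False);n=v[2]*np.sign(v[2][2]);d=(q-o)@n;q=q[abs(d)<2]
    print('plate n',n,'tilt',np.degrees(np.arccos(n[2])),'az of +y',np.degrees(np.arctan2(n[1],n[0])),'ctr',o,len(q))
    print('plate rect xy',cv2.minAreaRect(q[:,:2].astype(np.float32)))
if __name__=='__main__':
    c=dict(np.load('w1.npz'));P=cloud(c);X,Y,Z=P[...,0],P[...,1],P[...,2]
    U=np.zeros(X.shape,bool);U[95:200,240:320]=1
    print('table z',np.nanmedian(Z[200:230,320:370]))
    print('tall top',rect(P,U&(Z>110)));print('short tops',rect(P,U&(Z>83)&(Z<92)&(Y>-125)))
    print('rack',rect(P,U&(Z>20)&(Z<75)));print('rack top',rect(P,U&(Z>62)&(Z<72)))
    q=P[U&(Z>112)];v=np.linalg.svd(q[:,:2]-q[:,:2].mean(0),full_matrices=False)[2][0];print('line az',np.degrees(np.arctan2(v[1],v[0])),q[:,2].max())
    plate(P,c,(410,540,-390,-220))
E
python3 m1.py
```

```text
table z -0.20187650069134166
tall top (array([ 521.8, -143.1]), array([ 9.1, 60. ]), 78.7, 400, np.float64(117.4))
short tops (array([532.6, -90.5]), array([44.4, 59.9]), 78.6, 636, np.float64(87.4))
rack (array([ 529. , -108.2]), array([105.1,  73.4]), 78.6, 1777, np.float64(67.1))
rack top (array([ 529. , -108.2]), array([105.1,  73.4]), 78.6, 1215, np.float64(67.5))
line az 168.3431152827948 119.462800412398
stand rect (array([ 467.7, -331. ]), array([ 70.4, 112. ]), 10.7, 2251, np.float64(25.8))
plate n [-0.1  0.6  0.8] tilt 40.69184732327829 az of +y 100.81154855674107 ctr [ 468.  -328.4   52.3] 319
plate rect xy ((467.64886474609375, -331.8262023925781), (40.478641510009766, 33.800968170166016), 10.486857414245605)
```

```bash
python3 - <<'E'
from h import *
go((521.9,-143.3,72),-11.4)
E
```

```text
roll options -5.49 174.51 j6 1.4441796310136383
t 1.75 tcp [ 518.6 -141.1  328.6] shift [-0.001   0.0041  0.2566] tilt 0.09 x,y axes [ 0.291  0.957 -0.   ] [ 0.957 -0.291 -0.002]
```

>>> carry_out:
  rows: "-1 -0.001 0.004 0.04 -5.5;-1 -0.001 0.004 0.08 -5.5;-1 -0.001 0.004 0.12 -5.5;-1 -0.001 0.004 0.16 -5.5;-1 -0.001 0.004 0.2 -5.5;-1 -0.001 0.004 0.235 -5.5;-1 -0.001 0.004 0.257 -5.5;-1 -0.001 0.004 0.257 -5.5"

```text
time_s: 2.55
tcp_pos: [518.3, -137.5, 70.2]
orientation: [-2.423, -1.991, 0.004]
ft_force: [-0.3, -0.1, 0.5]
width: 1.001
finger_force: 0.0
```

```bash
python3 - <<'E'
from h import *
go((521.9,-143.3,72),-11.4)
E
```

```text
roll options 0.24 -179.76 j6 1.349668399877262
t 2.55 tcp [ 518.3 -137.5   70.2] shift [-0.005   0.0047 -0.0018] tilt 0.34 x,y axes [0.194 0.981 0.001] [ 0.981 -0.194 -0.006]
```

>>> carry_out:
  rows: "-1 0 0 0 0;-1 0 0 0 0;-1 0 0 0 0"

```text
time_s: 2.85
tcp_pos: [521.2, -139.3, 74.4]
orientation: [2.426, 1.993, 0.002]
ft_force: [-0.7, -0.3, 0.5]
width: 0.998
finger_force: 0.0
```

```bash
python3 - <<'E'
from h import *
go((521.9,-143.3,72),-11.4)
E
```

```text
roll options 0.21 -179.79 j6 1.3493018564370238
t 2.85 tcp [ 521.2 -139.3   74.4] shift [-0.0038  0.0014  0.0024] tilt 0.14 x,y axes [ 0.194  0.981 -0.001] [ 0.981 -0.194  0.002]
```

>>> carry_out:
  rows: "-1 -0.004 0.0015 0.0025 0;-1 -0.004 0.0015 0.0025 0;-1 -0.004 0.0015 0.0025 0;0.3 -0.004 0.0015 0.0025 0;0.3 -0.004 0.0015 0.0025 0;0.3 -0.004 0.0015 0.0025 0;0.3 -0.004 0.0015 0.0025 0;0.3 -0.004 0.0015 0.0025 0"
  grip_force: 40

```text
time_s: 3.65
tcp_pos: [521.3, -143.4, 70.6]
orientation: [2.427, 1.994, 0.0]
ft_force: [0.4, -0.6, 3.8]
width: 0.701
finger_force: 42.3
```

```bash
python3 - <<'E'
from h import *
go((521.9,-143.3,72),-11.4)
print(sense()['ft_force'],sense()['width'],sense()['finger_force'])
E
```

```text
roll options 0.2 -179.8 j6 1.3425383212920716
t 3.65 tcp [ 521.3 -143.4   70.6] shift [ 0.0002  0.0006 -0.0014] tilt 0.02 x,y axes [ 0.194  0.981 -0.   ] [ 0.981 -0.194  0.   ]
[ 0.42902576 -0.59476059  3.77562992] 0.7006753973400687 42.25009381771088
```

>>> carry_out:
  rows: "0.3 0 0 -0.01 0;0.3 0 0 -0.025 0;0.3 0 0 -0.04 0;0.3 0 0 -0.055 0;0.3 0 0 -0.075 0;0.3 0 0 -0.1 0;0.3 0 0 -0.12 0;0.3 0 0 -0.13 0"

```text
time_s: 4.45
tcp_pos: [521.5, -143.5, 202.4]
orientation: [2.426, 1.993, 0.001]
ft_force: [0.8, 0.1, -2.4]
width: 0.694
finger_force: 44.5
```

```bash
python3 - <<'E'
from h import *
for n in ('side','scene'):
    c=camera(n);P=cloud(c);X,Y,Z=np.moveaxis(P,-1,0)
    f=c['frame'].astype(int)
    m=(Z>100)&(Z<270)&(X>470)&(X<570)&(Y>-200)&(Y<-90)&(f[...,1]>f[...,0]+12)
    m2=(Z>60)&(Z<95)&(X>470)&(X<570)&(Y>-200)&(Y<-60)
    q=P[m];print(n,len(q),q.mean(0) if len(q) else '',np.percentile(q,[2,98],axis=0) if len(q) else '',m2.sum())
    if len(q): 
        o=q.mean(0);v=np.linalg.svd(q-o,full_matrices=False)[2][2];print('normal',v,'z range')
    if n=='side': save('side1.png',cv2.resize(c['frame'][100:260,160:300],None,fx=3.5,fy=3.5))
go((521.9,-143.3,200),-11.4)
E
```

```text
side 311 [ 524.63261133 -140.80185402  204.67127193] [[ 497.50603717 -147.56427891  153.53115761]
 [ 549.46009817 -133.54018936  244.08881227]] 446
normal [ 0.15525234  0.9878583  -0.00571822] z range
scene 305 [ 524.19670906 -139.30295045  207.51874114] [[ 503.36802135 -144.41409988  164.29880385]
 [ 544.9518753  -133.29092864  240.1987185 ]] 619
normal [ 0.19083879  0.98161811 -0.00253879] z range
roll options 0.2 -179.8 j6 1.342513013053916
t 4.55 tcp [ 521.6 -143.5  201.6] shift [0.0003 0.0003 0.0016] tilt 0.11 x,y axes [ 0.194  0.981 -0.   ] [ 0.981 -0.194  0.002]
```

View pics/side1.png

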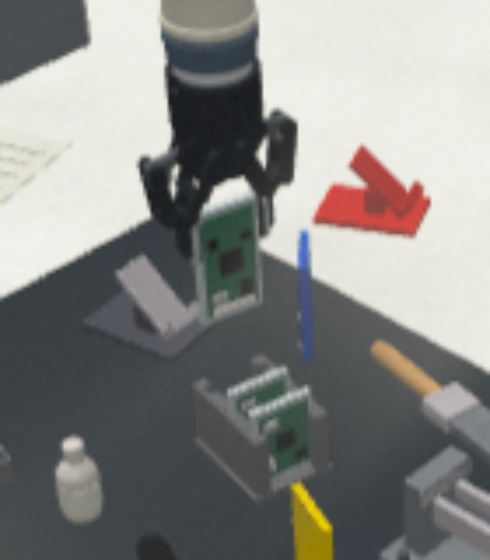

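```bash
python3 - <<'E'
from h import *
go((461.4,-297.6,150),10.7)
E
```

```text
roll options -21.9 158.1 j6 1.342513013053916
t 4.55 tcp [ 521.6 -143.5  201.6] shift [-0.1628 -0.0292  0.0516] tilt 0.11 x,y axes [ 0.194  0.981 -0.   ] [ 0.981 -0.194  0.002]
```

>>> carry_out:
  rows: "0.3 -0.03 -0.005 0 -5;0.3 -0.06 -0.01 0 -10;0.3 -0.09 -0.015 0 -15;0.3 -0.12 -0.021 0.01 -19;0.3 -0.145 -0.026 0.02 -22;0.3 -0.163 -0.029 0.035 -22;0.3 -0.163 -0.029 0.045 -22;0.3 -0.163 -0.029 0.05 -22"

```text
time_s: 5.35
tcp_pos: [460.3, -297.1, 148.5]
orientation: [-2.002, -2.417, -0.001]
ft_force: [-0.5, 0.7, -3.4]
width: 0.692
finger_force: 44.4
```

>>> carry_out:
  rows: "0.3 0 0 0 0;0.3 0 0 0 0;0.3 0 0 0 0"

```text
time_s: 5.65
tcp_pos: [461.6, -297.2, 151.1]
orientation: [2.001, 2.421, 0.0]
ft_force: [-0.8, 0.5, -2.3]
width: 0.697
finger_force: 44.4
```

```bash
python3 - <<'E'
from h import *
go((461.4,-297.6,90),10.7)
c=camera('side');P=cloud(c);X,Y,Z=np.moveaxis(P,-1,0);f=c['frame'].astype(int)
m=(Z>60)&(Z<270)&(X>400)&(X<540)&(Y>-340)&(Y<-250)&(f[...,1]>f[...,0]+12)
q=P[m];print(len(q),q.mean(0),np.percentile(q,[2,98],axis=0));o=q.mean(0);print(np.linalg.svd(q-o,full_matrices=False)[2][2])
E
```

```text
roll options 0.16 -179.84 j6 0.6564087470634111
t 5.65 tcp [ 461.6 -297.2  151.1] shift [-0.0003 -0.0003  0.0611] tilt 0.06 x,y axes [-0.188  0.982 -0.001] [0.982 0.188 0.001]
202 [ 462.00436291 -293.86644023  152.36496057] [[ 434.38551397 -301.85230503  104.74176523]
 [ 488.13556833 -285.07800942  193.3369572 ]]
[ 0.2303756  -0.97306399  0.00857656]
```

```bash
python3 - <<'E'
import numpy as np
L=87.6;tz=25.0
def G(t):
    th=np.radians(t);s=min(t/38,1);B=np.array([30+6*s,27-6.5*s])
    return B+4*np.array([np.cos(th),np.sin(th)])+L*np.array([-np.sin(th),np.cos(th)])-[0,tz]
g0=G(0);print(g0)
for t in (4,8,12,16,20,24,28,32,36,39,42,45):print(t,((G(t)-g0)/1000*[1,-1]).round(4))
E
```

```text
[34.  89.6]
4 [-0.0055  0.0006]
8 [-0.011   0.0017]
12 [-0.0164  0.0031]
16 [-0.0218  0.005 ]
20 [-0.027   0.0073]
24 [-0.0322  0.0101]
28 [-0.0372  0.0132]
32 [-0.042   0.0167]
36 [-0.0466  0.0205]
39 [-0.05    0.0235]
42 [-0.0536  0.0263]
45 [-0.0571  0.0293]
```

>>> carry_out:
  rows: "0.3 0 0 0.015 0;0.3 0 0 0.03 0;0.3 0 0 0.045 0;0.3 0 0 0.055 0;0.3 0 0 0.06 0;0.3 0 0 0.06 0;0.3 0 0 0.06 0"
  grip_force: 30

```text
time_s: 6.4
tcp_pos: [461.4, -297.8, 91.0]
orientation: [2.002, 2.42, -0.0]
ft_force: [0.4, 0.2, -1.7]
width: 0.696
finger_force: 44.5
```

>>> carry_out:
  rows: "0.3 -0.003 0 0.0015 0;0.3 -0.0055 0 0.002 0;0.3 -0.011 0 0.003 0;0.3 -0.0165 0 0.0045 0;0.3 -0.022 0 0.0065 0;0.3 -0.027 0 0.0085 0;0.3 -0.032 0 0.0115 0;0.3 -0.032 0 0.0115 0"
  grip_force: 22

```text
time_s: 7.2
tcp_pos: [468.0, -330.0, 80.2]
orientation: [2.001, 2.418, 0.001]
ft_force: [0.8, 1.9, 4.0]
width: 0.694
finger_force: 45.3
```

```bash
cat > m2.py <<'E'
from h import *
import sys
def green(n,box):
    c=camera(n);P=cloud(c);X,Y,Z=np.moveaxis(P,-1,0);f=c['frame'].astype(int);x0,x1,y0,y1=box
    m=(Z>15)&(Z<270)&(X>x0)&(X<x1)&(Y>y0)&(Y<y1)&(f[...,1]>f[...,0]+10)&(f[...,1]>f[...,2]+2)
    q=P[m];o=q.mean(0)
    for _ in range(3):
        o=q.mean(0);n=np.linalg.svd(q-o,full_matrices=False)[2][2];q=q[abs((q-o)@n)<3]
    n=n*np.sign(n[2]);print(len(q),'ctr',o,'normal',n,'az',np.degrees(np.arctan2(n[1],n[0])),'elev',np.degrees(np.arcsin(n[2])));print(np.percentile(q,[1,99],axis=0));return c
if __name__=='__main__':
    s=sense();print(s['tcp_pos'],s['ft_force'],s['width'],s['finger_force']);green('side',(400,540,-400,-230))
E
python3 m2.py
```

```text
[ 468.02910333 -329.9769894    80.19932497] [0.82454915 1.86842668 4.0449535 ] 0.694444721798624 45.2801513671875
165 ctr [ 467.17010297 -315.55219536   84.77421957] normal [-0.19765449  0.92159713  0.33405304] az 102.10482564814107 elev 19.51496411903502
[[ 437.86954815 -333.21276031   36.44846196]
 [ 490.55451452 -295.28563033  124.89527639]]
```

>>> carry_out:
  rows: "0.3 -0.005 0 0.003 0;0.3 -0.01 0 0.0065 0;0.3 -0.0145 0 0.0105 0;0.3 -0.018 0 0.0135 0;0.3 -0.0215 0 0.0165 0;0.3 -0.025 0 0.0195 0;0.3 -0.025 0 0.0195 0"

```text
time_s: 7.95
tcp_pos: [472.1, -354.1, 59.8]
orientation: [2.002, 2.42, 0.001]
ft_force: [0.7, 1.8, 3.6]
width: 0.697
finger_force: 45.9
```

```bash
python3 m2.py
```

```text
[ 472.10896856 -354.12501777   59.79233268] [0.68018676 1.77265171 3.63441299] 0.6969709647056972 45.87288022041321
184 ctr [ 467.12278518 -331.5120515    72.14921116] normal [-0.1778161   0.72998605  0.65992561] az 103.68997418584185 elev 41.294199602553526
[[ 437.73447352 -364.03702136   34.92137806]
 [ 494.30286254 -295.94595137  105.76016358]]
```

>>> carry_out:
  rows: "-0.6 0 0 0 0;-0.6 0 0 0 0;-1 0 0 0 0;-1 0 0 0 0;-1 0 0 0 0;-1 0 0 0 0;-1 0 0 0 0"

```text
time_s: 8.7
tcp_pos: [471.8, -353.6, 59.4]
orientation: [2.003, 2.421, -0.0]
ft_force: [0.2, 0.0, 0.2]
width: 0.997
finger_force: 0.0
```

```bash
python3 m2.py; python3 - <<'E'
from h import *
c=camera('side');save('side2.png',cv2.resize(c['frame'][120:260,160:300],None,fx=4,fy=4))
E
```

```text
[ 471.75506968 -353.63567192   59.4397286 ] [0.17015474 0.04441026 0.1516538 ] 0.9965337846519093 0.0
187 ctr [ 469.33364103 -333.65222818   71.45052414] normal [-0.16138801  0.67722421  0.71785882] az 103.40403900651533 elev 45.877982308952376
[[ 439.23529747 -367.48585039   34.94008611]
 [ 496.92764711 -290.78785744  100.66786066]]
```

View pics/side2.png

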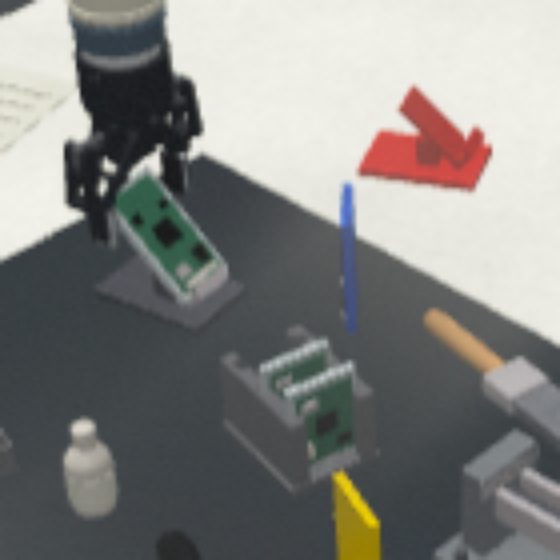

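```bash
python3 - <<'E'
from h import *
y=np.array([-0.186,0.983]);go((*(np.array([467.9,-331])-7.2*y),44),10.7)
E
```

```text
roll options 0.1 -179.9 j6 0.5967603097404611
t 8.8 tcp [ 471.8 -353.7   59.4] shift [0.0158 0.0004 0.0154] tilt 0.0 x,y axes [-0.187  0.982 -0.   ] [0.982 0.187 0.   ]
```

>>> carry_out:
  rows: "-1 0.005 0 0.005 0;-1 0.011 0 0.011 0;-1 0.016 0.0005 0.0155 0;-1 0.016 0.0005 0.0155 0;0.3 0.016 0.0005 0.0155 0;0.3 0.016 0.0005 0.0155 0;0.3 0.016 0.0005 0.0155 0;0.3 0.016 0.0005 0.0155 0"
  grip_force: 40

```text
time_s: 9.6
tcp_pos: [469.4, -338.0, 44.4]
orientation: [2.002, 2.42, 0.0]
ft_force: [-1.1, 1.6, 4.1]
width: 0.693
finger_force: 43.3
```

>>> carry_out:
  rows: "0.3 0 0 0 0;0.3 -0.005 0 -0.0055 0;0.3 -0.01 0 -0.011 0;0.3 -0.015 0 -0.017 0;0.3 -0.017 0 -0.03 0;0.3 -0.017 0 -0.05 0;0.3 -0.017 0 -0.08 0;0.3 -0.017 0 -0.1 0"

```text
time_s: 10.4
tcp_pos: [472.7, -355.3, 146.0]
orientation: [2.002, 2.419, -0.0]
ft_force: [0.5, 0.6, -2.5]
width: 0.691
finger_force: 43.7
```

```bash
python3 m2.py
```

```text
[ 472.6954911  -355.26297958  146.01294581] [ 0.50258221  0.57477088 -2.54713753] 0.6905848206815198 43.696736097335815
117 ctr [ 468.65111378 -342.3216794   164.8254418 ] normal [-0.29143304  0.70261644  0.64915092] az 112.52782086255336 elev 40.47761554925512
[[ 440.0234532  -375.00171655  136.3445187 ]
 [ 502.35148271 -310.19818021  201.43489822]]
```

```bash
python3 - <<'E'
from m1 import *
for n in('scene0','side0'):
    c=dict(np.load(n+'.npz'));P=cloud(c);X,Y,Z=np.moveaxis(P,-1,0)
    B=(X>430)&(X<600)&(Y>40)&(Y<380)
    print(n);print(' all>8',rect(P,B&(Z>8)&(Y<300)))
    print(' fixed jaw top',rect(P,B&(Z>82)&(Z<92)&(Y<130)))
    print(' jaw top',rect(P,B&(Z>80.5)&(Z<92)&(Y>180)&(Y<275)))
    b=B&(Z>64)&(Z<71.5)&(Y>100)&(Y<200);print(' bed',rect(P,b))
    h=c['frame'].max(-1)<45
    k=B&h&(Z>45)&(Y>275);print(' knob',rect(P,k),P[k].mean(0))
c=dict(np.load('w1.npz'));P=cloud(c);Z=P[...,2];U=np.zeros(Z.shape,bool);U[:50,180:280]=1
print('w1 fix',rect(P,U&(Z>82)))
E
```

```text
scene0
 all>8 (array([513.4, 181.7]), array([100.7, 238.9]), 2.5, 4358, np.float64(50.5))
 fixed jaw top (array([510.5,  84.7]), array([23.6, 59.9]), 89.3, 191, np.float64(84.9))
 jaw top (array([509.7, 235.3]), array([60.8, 30.1]), 1.2, 315, np.float64(83.0))
 bed (array([509.4, 149.7]), array([ 38.3, 100.1]), 1.3, 291, np.float64(67.1))
 knob (array([476.4, 334.2]), array([14.3, 36.4]), 4.1, 123, np.float64(60.2)) [477.7 334.9  59.7]
side0
 all>8 (array([520.2, 176.5]), array([248.1, 167.4]), 87.7, 2802, np.float64(47.2))
 fixed jaw top (array([511.1,  83.2]), array([65.8, 26.4]), 2.5, 129, np.float64(87.1))
 jaw top (array([508.9, 234.2]), array([64.7, 30.9]), 1.9, 188, np.float64(85.2))
 bed (array([509.7, 149.7]), array([99.2, 41.2]), 88.6, 198, np.float64(68.1))
 knob (array([476.7, 332.6]), array([16.2, 38.4]), 0.0, 66, np.float64(61.0)) [478.9 333.3  61. ]
w1 fix (array([494.2,  73.9]), array([ 9.6, 33.4]), 72.3, 158, np.float64(85.4))
```

```bash
python3 - <<'E'
from h import *
go((509.8,148.5,190),1.3)
E
```

```text
roll options 9.48 -170.52 j6 0.5962640856099648
t 10.45 tcp [ 473.5 -356.1  149. ] shift [ 0.4887  0.1302 -0.0429] tilt 0.33 x,y axes [-0.187  0.982 -0.005] [0.982 0.187 0.003]
```

>>> carry_out:
  rows: "0.3 0.01 0.003 -0.02 0;0.3 0.04 0.012 -0.04 2;0.3 0.08 0.022 -0.043 4;0.3 0.12 0.032 -0.043 6;0.3 0.16 0.042 -0.043 8;0.3 0.2 0.054 -0.043 9.5;0.3 0.24 0.064 -0.043 9.5;0.3 0.28 0.075 -0.043 9.5"

```text
time_s: 11.25
tcp_pos: [493.5, -64.1, 186.8]
orientation: [-2.197, -2.246, 0.0]
ft_force: [1.0, -0.7, -2.0]
width: 0.692
finger_force: 44.0
```

```bash
python3 - <<'E'
from h import *
go((509.8,148.5,190),1.3)
E
```

```text
roll options -0.03 179.97 j6 1.2507342195508406
t 11.25 tcp [493.5 -64.1 186.8] shift [ 0.2122  0.021  -0.0032] tilt 0.0 x,y axes [-0.022  1.    -0.   ] [ 1.     0.022 -0.   ]
```

>>> carry_out:
  rows: "0.3 0.035 0.003 0 0;0.3 0.075 0.007 0 0;0.3 0.115 0.011 0 0;0.3 0.15 0.015 0 0;0.3 0.18 0.018 0 0;0.3 0.2 0.02 0.01 0;0.3 0.208 0.02 0.02 0;0.3 0.208 0.02 0.02 0"

```text
time_s: 12.05
tcp_pos: [508.1, 143.4, 165.2]
orientation: [-2.193, -2.247, 0.004]
ft_force: [-0.9, -0.8, -2.9]
width: 0.695
finger_force: 43.9
```

>>> carry_out:
  rows: "0.3 0 0 0.01 0;0.3 0 0 0.02 0;0.3 0 0 0.02 0;0.3 0 0 0.02 0"

```text
time_s: 12.45
tcp_pos: [508.9, 142.3, 146.7]
orientation: [-2.197, -2.245, 0.001]
ft_force: [-0.5, 0.0, -1.6]
width: 0.692
finger_force: 43.9
```

```bash
python3 - <<'E'
from m1 import *
from m2 import green
go((509.8,148.5,47),1.3)
for n in('side','scene'):
    c=green(n,(440,590,60,270));P=cloud(c);X,Y,Z=np.moveaxis(P,-1,0);B=(X>430)&(X<600)&(Y>40)&(Y<380)
    print(' fixed',rect(P,B&(Z>82)&(Z<90)&(Y<98)),'jaw',rect(P,B&(Z>80.5)&(Z<92)&(Y>212)&(Y<275)))
c=camera('wrist');save('w2.png',c['frame']);np.savez('w2.npz',**c)
E
```

```text
roll options -0.06 179.94 j6 1.6629696114549586
t 12.45 tcp [508.9 142.3 146.7] shift [0.  0.  0.1] tilt 0.03 x,y axes [-0.  1. -0.] [ 1.  0. -0.]
207 ctr [507.3 157.5 162.2] normal [-0.1  0.7  0.7] az 96.89608775804066 elev 42.5957802708832
[[481.2 124.9 137.2]
 [535.5 184.8 199.8]]
 fixed (array([512.8,  82.9]), array([57.9, 25.9]), 1.3, 102, np.float64(87.1)) jaw (array([509.1, 234.7]), array([63. , 31.1]), 3.7, 188, np.float64(85.9))
381 ctr [506.2 157.4 162. ] normal [-0.1  0.7  0.7] az 94.93470576256026 elev 43.43772354896075
[[484.4 129.1 136.8]
 [534.2 183.  191.6]]
 fixed (array([519.3,  84.7]), array([42.8, 22.7]), 0.6, 118, np.float64(84.8)) jaw (array([509.9, 235.2]), array([60.5, 30. ]), 1.4, 311, np.float64(83.0))
```

View pics/w2.png

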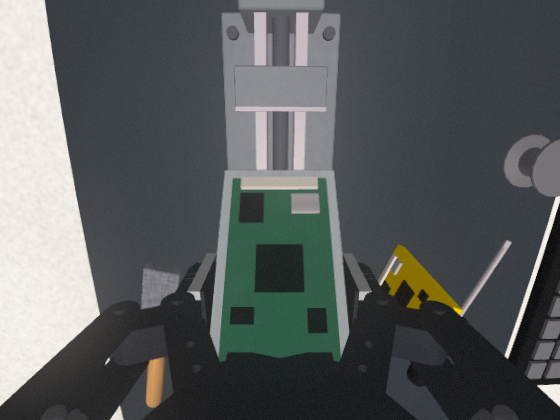

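```bash
python3 - <<'E'
from m1 import *
c=dict(np.load('w2.npz'));P=cloud(c);X,Y,Z=np.moveaxis(P,-1,0)
U=np.zeros(Z.shape,bool);U[55:115,225:340]=1;print('jaw',rect(P,U&(Z>78)))
U[:]=0;U[120:165,240:320]=1;print('bed',rect(P,U&(Z>62)&(Z<75)))
U[:]=0;U[0:165,210:350]=1;print('base',rect(P,U&(Z>8)&(Z<16)))
U[:]=0;U[170:360,205:345]=1;q=P[U&(Z>100)&(Y>100)&(Z<215)];f=c['frame'].astype(int)[U&(Z>100)&(Y>100)&(Z<215)]
g=q[(f[:,1]>f[:,0]+10)];o=g.mean(0);print('green',o,np.linalg.svd(g-o,full_matrices=False)[2][2],g.min(0),g.max(0),cv2.minAreaRect(g[:,:2].astype(np.float32)))
al=U&(Y>130)&(Z>100);al[:, :]&=(np.arange(420)[:,None]<185);print('bottom end',rect(P,al))
E
```

```text
jaw (array([507.1, 235.7]), array([60.2, 27.9]), 1.1, 4153, np.float64(83.5))
bed (array([507.9, 199.4]), array([36. , 32.8]), 1.1, 1069, np.float64(67.4))
base (array([507.2, 238. ]), array([100.9, 127.3]), 1.1, 7673, np.float64(11.5))
green [508.2 149.8 170. ] [-0.   0.7  0.7] [482.1 123.8 131.7] [533.9 187.7 195.1] ((507.9217224121094, 155.754150390625), (51.08384704589844, 62.9810791015625), 1.2988601922988892)
bottom end (array([507.5, 187.4]), array([60.3,  6.7]), 1.2, 1584, np.float64(133.1))
```

>>> carry_out:
  rows: "0.3 0.01 0 0 0;0.3 0.02 0 0.01 0;0.3 0.02 0 0.025 0;0.3 0.02 0 0.04 0;0.3 0.02 0 0.05 0;0.3 0.02 0 0.05 0;0.3 0.02 0 0.05 0"
  grip_force: 25

```text
time_s: 13.3
tcp_pos: [508.5, 163.3, 97.0]
orientation: [-2.196, -2.247, 0.0]
ft_force: [0.3, 0.5, -1.8]
width: 0.692
finger_force: 43.9
```

```bash
python3 - <<'E'
from h import *
go((508.9,162.3,91.4),1.1);print(sense()['ft_force'])
E
```

```text
roll options 0.21 -179.79 j6 1.7013783231738084
t 13.3 tcp [508.5 163.3  97. ] shift [-0.001   0.0004  0.0056] tilt 0.01 x,y axes [-0.023  1.     0.   ] [ 1.     0.023 -0.   ]
[ 0.32258731  0.45289494 -1.78185741]
```

>>> carry_out:
  rows: "0.3 -0.001 0 0.005 0;0.3 -0.0035 0 0.0095 0;0.3 -0.006 0 0.0135 0;0.3 -0.008 0 0.018 0;0.3 -0.0095 0 0.023 0;0.3 -0.011 0 0.028 0;0.3 -0.012 0 0.033 0;0.3 -0.012 0 0.033 0"

```text
time_s: 14.1
tcp_pos: [509.9, 149.9, 64.6]
orientation: [2.196, 2.243, 0.002]
ft_force: [1.4, -6.2, 5.5]
width: 0.696
finger_force: 39.9
```

```bash
cat > m3.py <<'E'
from m1 import *
from m2 import green
go((508.9,149.8,47),1.1);s=sense();print(s['ft_force'],s['width'],s['finger_force'])
green('scene',(440,590,60,270));c=green('wrist',(440,590,60,270));save(__import__('sys').argv[1],c['frame'])
E
python3 m3.py w3.png
```

```text
roll options 0.12 -179.88 j6 1.6782735090264778
t 14.1 tcp [509.9 149.9  64.6] shift [-0. -0.  0.] tilt 0.17 x,y axes [-0.  1. -0.] [1. 0. 0.]
[ 1.4 -6.2  5.5] 0.6961220865563302 39.86257553100586
211 ctr [502.2 167.7  88.3] normal [-0.1  0.4  0.9] az 106.73954632667723 elev 67.77061122978868
[[484.4 133.8  78.4]
 [533.8 198.5 100.4]]
15331 ctr [508.9 162.4  90.3] normal [-0.   0.3  1. ] az 91.15171745114641 elev 72.75018415261458
[[483.9 125.8  77. ]
 [533.5 204.2 101.8]]
```

>>> carry_out:
  rows: "0.3 -0.0005 0 0.004 0;0.3 -0.001 0 0.0075 0;0.3 -0.001 0 0.011 0;0.3 -0.001 0 0.0135 0;0.3 -0.001 0 0.0155 0;0.3 -0.001 0 0.0165 0;0.3 -0.001 0 0.0165 0"

```text
time_s: 14.9
tcp_pos: [509.2, 149.9, 47.6]
orientation: [2.196, 2.246, 0.001]
ft_force: [2.3, -3.3, 4.5]
width: 0.692
finger_force: 39.4
```

```bash
python3 m3.py w4.png
```

```text
roll options 0.19 -179.81 j6 1.676562799827422
t 14.9 tcp [509.2 149.9  47.6] shift [-0. -0.  0.] tilt 0.05 x,y axes [-0.  1.  0.] [1. 0. 0.]
[ 2.3 -3.3  4.5] 0.691925377555813 39.35110867023468
196 ctr [499.9 163.1  77. ] normal [-0.1  0.1  1. ] az 147.2477556365161 elev 82.02184823109208
[[482.2 128.1  73.7]
 [531.1 198.1  80.7]]
15015 ctr [508.2 162.6  77. ] normal [0. 0. 1.] az 84.9023881788807 elev 88.86271211047378
[[483.1 119.8  75.2]
 [532.8 204.7  79.2]]
```

>>> carry_out:
  rows: "-0.6 0 0 0 0;-0.6 0 0 0 0;-1 0 0 0 0;-1 0 0 0 0;-1 0 0 0 0;-1 0 0 0 0"

```text
time_s: 15.6
tcp_pos: [508.7, 150.0, 47.4]
orientation: [-2.196, -2.247, 0.0]
ft_force: [-0.7, -0.8, -0.7]
width: 0.998
finger_force: 0.0
```

```bash
python3 m3.py w5.png
```

```text
roll options 0.21 -179.79 j6 1.6765047388966523
t 15.6 tcp [508.7 150.   47.4] shift [-0.  0.  0.] tilt 0.01 x,y axes [-0.  1.  0.] [ 1.  0. -0.]
[-0.7 -0.8 -0.7] 0.9984327101797879 0.0
142 ctr [503.5 160.   76.1] normal [-0.1  0.   1. ] az 176.4221845271507 elev 84.14658421405977
[[490.  109.9  73.6]
 [515.9 193.4  79. ]]
14796 ctr [508.1 161.8  76.1] normal [0. 0. 1.] az 7.747321542334495 elev 89.91211419930299
[[483.  118.4  74.8]
 [532.8 204.6  78.2]]
```

>>> carry_out:
  rows: "-1 0 0 -0.02 0;-1 0 0 -0.05 0;-1 0 0 -0.08 0;-1 0 0 -0.11 0;-1 0 0 -0.14 0;-1 0 0 -0.17 0;-1 0 0 -0.18 0;-1 0 0 -0.18 0"

```text
time_s: 16.5
tcp_pos: [509.3, 150.0, 228.6]
orientation: [2.195, 2.245, 0.003]
ft_force: [-0.0, -0.1, -0.2]
width: 1.0
finger_force: 0.0
```

```bash
cat > m4.py <<'E'
from m1 import *
import sys
c=camera('wrist');P=cloud(c);X,Y,Z=np.moveaxis(P,-1,0);f=c['frame'].astype(int)
if len(sys.argv)>1: save(sys.argv[1],c['frame'])
B=(X>440)&(X<580)&(Y>60)&(Y<290)
print('fixed',rect(P,B&(Z>82)&(Z<90)&(Y<100)));j=B&(Z>80.5)&(Z<90)&(Y>190)
if j.sum()>9: print('jaw',rect(P,j))
g=B&(f[...,1]>f[...,0]+10)&(Z>70)&(Z<85)
if g.sum()>9: print('green',rect(P,g))
b=B&(Z>71.5)&(Z<80)&(Y>98)&(Y<222);print('board',rect(P,b))
k=(X>400)&(X<620)&(Y>275)&(Y<390)&(f.max(-1)<60)&(Z>18)&(Z<110)
if k.sum()>9: print('knob',rect(P,k),P[k].max(0),P[k].min(0))
go((477,334,200),1.1)
E
python3 m4.py w6.png
```

```text
fixed (array([509.8,  84.6]), array([59.8, 22.7]), 0.6, 1092, np.float64(85.0))
jaw (array([507.1, 224.3]), array([59.3, 51.5]), 1.2, 2103, np.float64(83.5))
green (array([507.6, 155.7]), array([ 51.6, 100.1]), 0.9, 3672, np.float64(76.1))
board (array([508.3, 156.4]), array([ 60.1, 108.5]), 1.0, 6049, np.float64(76.1))
knob (array([473.5, 320.8]), array([14.2, 14.6]), 1.6, 248, np.float64(61.6)) [480.7 328.3  64.3] [466.5 313.6  55.1]
roll options 0.2 -179.8 j6 1.6764964065501025
t 16.55 tcp [508.8 150.  227.2] shift [ 0.2 -0.   0. ] tilt 0.02 x,y axes [-0.  1.  0.] [1. 0. 0.]
```

View pics/w6.png

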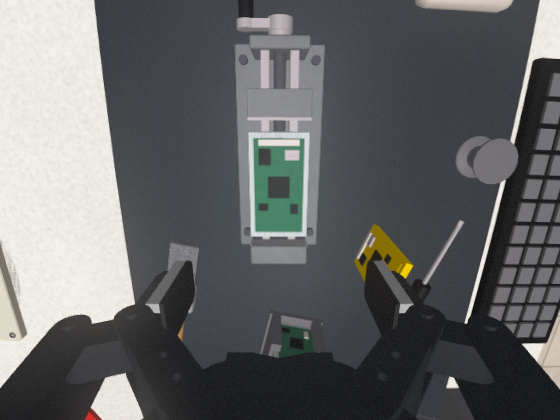

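>>> carry_out:
  rows: "-1 0.03 -0.008 0 0;-1 0.07 -0.018 0.01 0;-1 0.11 -0.029 0.03 0;-1 0.14 -0.035 0.04 0;-1 0.15 -0.038 0.05 0;-1 0.15 -0.038 0.05 0;-1 0.15 -0.038 0.05 0;-1 0.15 -0.038 0.05 0"

```text
time_s: 17.35
tcp_pos: [468.0, 298.0, 177.7]
orientation: [2.197, 2.245, 0.0]
ft_force: [0.6, -0.1, -0.1]
width: 0.995
finger_force: 0.0
```

```bash
python3 m4.py w7.png; python3 - <<'E'
from h import *
go((473.5,337,40),1.1)
E
```

```text
fixed (array([0., 0.]), array([0., 0.]), 0.0, 0, np.float64(nan))
jaw (array([507. , 227.8]), array([59.2, 46.7]), 1.6, 1888, np.float64(83.2))
green (array([507.5, 168. ]), array([51.4, 75.6]), 1.0, 1780, np.float64(76.0))
board (array([507.8, 170. ]), array([59.7, 84.6]), 0.9, 3695, np.float64(76.0))
knob (array([473.6, 332.7]), array([13.1, 37.1]), 1.2, 647, np.float64(61.8)) [480.  351.2  64.8] [466.7 314.   55. ]
roll options 0.11 -179.89 j6 1.965579058657258
t 17.4 tcp [468.1 298.  177.9] shift [ 0.  0. -0.] tilt 0.04 x,y axes [-0.  1.  0.] [1. 0. 0.]
roll options 0.11 -179.89 j6 1.965579058657258
t 17.4 tcp [468.1 298.  177.9] shift [0.0388 0.0062 0.1379] tilt 0.04 x,y axes [-0.021  1.     0.   ] [1.    0.021 0.001]
  return _methods._mean(a, axis=axis, dtype=dtype,
  ret = ret.dtype.type(ret / rcount)
```

>>> carry_out:
  rows: "-1 0.02 0.003 0.02 0;-1 0.043 0.0063 0.05 0;-1 0.043 0.0063 0.09 0;-1 0.043 0.0063 0.12 0;-1 0.043 0.0063 0.1365 0;-1 0.043 0.0063 0.1365 0;-1 0.043 0.0063 0.1365 0;-1 0.043 0.0063 0.1365 0"

```text
time_s: 18.2
tcp_pos: [473.8, 342.2, 42.5]
orientation: [2.196, 2.245, 0.004]
ft_force: [0.1, -0.1, -0.1]
width: 1.001
finger_force: 0.0
```

>>> carry_out:
  rows: "0.9 0 0 0 0;0.9 0 0 0 0;0.9 0 0 0 0;0.9 0 0 0 0;0.9 0 0 0 0;0.9 0 0 0 0;0.9 0 0 0 0;0.9 0 0 0 0"
  grip_force: 50

```text
time_s: 19.0
tcp_pos: [473.9, 342.4, 41.3]
orientation: [2.196, 2.245, 0.003]
ft_force: [5.2, 0.9, -0.5]
width: 0.142
finger_force: 48.8
```

```bash
python3 - <<'E'
from h import *
go((473.6,341,41.5),1.1);s=sense();print(s['ft_force'],s['width'],s['joint_positions'])
E
```

```text
roll options 0.17 -179.83 j6 2.0310654839709295
t 19.0 tcp [473.9 342.4  41.3] shift [-0.0013 -0.0003 -0.0002] tilt 0.13 x,y axes [-0.022  1.     0.   ] [1.    0.022 0.002]
[ 5.22195537  0.86486029 -0.52118502] 0.1415782865710136 [ 4.82518657e-01  4.32059067e-01 -2.27023722e-01  9.09597429e-01
 -7.51205157e-04  2.03106548e+00]
```

>>> carry_out:
  rows: "0.9 0 0.0024 0.0122 0;0.9 0 0.0094 0.0226 0;0.9 0 0.0198 0.0296 0;0.9 0 0.032 0.032 0;0.9 0 0.0442 0.0296 0;0.9 0 0.0546 0.0226 0;0.9 0 0.0616 0.0122 0;0.9 0 0.064 0 0"

```text
time_s: 19.8
tcp_pos: [537.9, 343.6, 39.3]
orientation: [-2.197, -2.246, 0.001]
ft_force: [3.2, 0.2, -2.9]
width: 0.142
finger_force: 49.3
```

```bash
cat > m5.py <<'E'
from m1 import *
go((538,341,41.5),1.1);s=sense();print(s['ft_force'],s['width'])
for n in('scene','side'):
    c=camera(n);P=cloud(c);X,Y,Z=np.moveaxis(P,-1,0);f=c['frame'].astype(int)
    B=(X>440)&(X<580)&(Y>60)&(Y<275)
    print(n,'jaw',rect(P,B&(Z>80.5)&(Z<92)&(Y>180)),'board',rect(P,B&(f[...,1]>f[...,0]+10)&(Z>70)&(Z<83)))
E
python3 m5.py
```

```text
roll options 0.17 -179.83 j6 1.9857401905483976
t 19.8 tcp [537.9 343.6  39.3] shift [-0.  0. -0.] tilt 0.05 x,y axes [-0.  1. -0.] [ 1.  0. -0.]
[ 3.2  0.2 -2.9] 0.14238145869103194
scene jaw (array([510.2, 217.5]), array([54.1, 57.9]), 88.6, 295, np.float64(83.0)) board (array([509.3, 154.7]), array([ 51.5, 102.4]), 0.1, 598, np.float64(75.9))
side jaw (array([510. , 211.8]), array([62.7, 63.6]), 0.7, 232, np.float64(84.9)) board (array([510.1, 154.7]), array([ 62.2, 106.4]), 0.9, 386, np.float64(78.7))
```

>>> carry_out:
  rows: "0.9 0 -0.0024 -0.0122 0;0.9 0 -0.0094 -0.0226 0;0.9 0 -0.0198 -0.0296 0;0.9 0 -0.032 -0.032 0;0.9 0 -0.0442 -0.0296 0;0.9 0 -0.0546 -0.0226 0;0.9 0 -0.0616 -0.0122 0;0.9 0 -0.064 0 0"

```text
time_s: 20.7
tcp_pos: [473.5, 342.3, 40.6]
orientation: [2.194, 2.245, 0.004]
ft_force: [15.0, -2.1, 1.4]
width: 0.14
finger_force: 50.4
```

```bash
sed -i 's/(Y>180)/(Y>204)/' m5.py; python3 m5.py
```

```text
roll options 0.2 -179.8 j6 2.031250462079378
t 20.7 tcp [473.5 342.3  40.6] shift [-0.   0.1 -0. ] tilt 0.21 x,y axes [-0.  1.  0.] [1. 0. 0.]
[15.  -2.1  1.4] 0.1400525507379376
scene jaw (array([509.6, 223.4]), array([59.3, 29.3]), 1.7, 300, np.float64(83.1)) board (array([508.7, 152.9]), array([ 53.9, 100.8]), 0.8, 587, np.float64(75.9))
side jaw (array([510. , 222.2]), array([32., 64.]), 88.9, 184, np.float64(85.4)) board (array([509.2, 150.8]), array([ 60.5, 103.5]), 1.4, 380, np.float64(78.5))
```

>>> carry_out:
  rows: "0.9 0 0.0022 0.0062 0;0.9 0 0.0034 0.0122 0;0.9 0 0.0064 0.0178 0;0.9 0 0.0104 0.0226 0;0.9 0 0.0152 0.0266 0"

```text
time_s: 21.3
tcp_pos: [487.9, 342.6, 14.0]
orientation: [-2.196, -2.247, -0.0]
ft_force: [2.8, -1.4, 7.9]
width: 0.144
finger_force: 50.9
```

```bash
python3 m5.py
```

```text
roll options 0.21 -179.79 j6 2.019416204143234
t 21.3 tcp [487.9 342.6  14. ] shift [-0.   0.1 -0. ] tilt 0.0 x,y axes [-0.  1.  0.] [1. 0. 0.]
[ 2.8 -1.4  7.9] 0.14422554118592382
scene jaw (array([509.8, 222.2]), array([60.9, 29.6]), 2.0, 308, np.float64(83.1)) board (array([509.3, 150.4]), array([52.2, 99.9]), 0.9, 578, np.float64(75.8))
side jaw (array([509.7, 219.9]), array([64.8, 31.6]), 0.6, 182, np.float64(85.5)) board (array([511. , 149.1]), array([ 59.3, 104.7]), 0.9, 383, np.float64(78.7))
```

>>> carry_out:
  rows: "0.9 0 0.0056 0.003 0;0.9 0 0.0116 0.0048 0;0.9 0 0.0178 0.0054 0;0.9 0 0.0178 0.0054 0"

```text
time_s: 21.8
tcp_pos: [505.5, 342.9, 8.6]
orientation: [-2.196, -2.246, 0.001]
ft_force: [1.8, -0.9, 5.6]
width: 0.14
finger_force: 50.7
```

```bash
python3 m5.py
```

```text
roll options 0.2 -179.8 j6 2.006660502606876
t 21.8 tcp [505.5 342.9   8.6] shift [-0.  0. -0.] tilt 0.06 x,y axes [-0.  1.  0.] [ 1.  0. -0.]
[ 1.8 -0.9  5.6] 0.14029534637611
scene jaw (array([510.6, 220.5]), array([60.2, 29.6]), 0.9, 305, np.float64(82.9)) board (array([508.6, 150.1]), array([51.7, 98.8]), 0.8, 584, np.float64(75.9))
side jaw (array([510., 221.]), array([65., 33.]), 1.4, 181, np.float64(85.7)) board (array([509.1, 150.9]), array([ 64.5, 101.1]), 2.3, 385, np.float64(78.7))
```

>>> carry_out:
  rows: "0.9 0 0.0062 -0.0006 0;0.9 0 0.0122 -0.0024 0;0.9 0 0.0122 -0.0024 0"

```text
time_s: 22.2
tcp_pos: [518.0, 343.1, 11.0]
orientation: [-2.196, -2.246, 0.002]
ft_force: [-0.1, 0.1, 2.9]
width: 0.139
finger_force: 50.5
```

>>> carry_out:
  rows: "0.9 0 0.0028 -0.0014 0;0.9 0 0.0056 -0.003 0;0.9 0 0.0056 -0.003 0"

```text
time_s: 22.5
tcp_pos: [523.7, 343.3, 14.2]
orientation: [2.196, 2.246, -0.0]
ft_force: [-0.2, -0.2, -0.9]
width: 0.139
finger_force: 50.1
```

>>> carry_out:
  rows: "0.9 0 0.0048 -0.004 0;0.9 0 0.0088 -0.0088 0;0.9 0 0.0088 -0.0088 0"

```text
time_s: 22.8
tcp_pos: [533.3, 343.5, 24.0]
orientation: [2.196, 2.245, 0.002]
ft_force: [-0.1, -1.5, 0.7]
width: 0.137
finger_force: 50.3
```

```bash
python3 m5.py
```

```text
roll options 0.18 -179.82 j6 1.9887676634663378
t 22.8 tcp [533.3 343.5  24. ] shift [-0.  0. -0.] tilt 0.08 x,y axes [-0.  1.  0.] [1. 0. 0.]
[-0.1 -1.5  0.7] 0.1373159671927969
scene jaw (array([509.7, 218.5]), array([58.9, 28.8]), 0.5, 298, np.float64(83.1)) board (array([508.6, 148.7]), array([53.3, 97.2]), 0.5, 582, np.float64(76.0))
side jaw (array([509.3, 218.9]), array([64.6, 31.4]), 4.2, 176, np.float64(85.7)) board (array([508.9, 147.5]), array([ 60.9, 101.5]), 2.9, 383, np.float64(78.5))
```

>>> carry_out:
  rows: "0.9 0 0.003 -0.0055 0;0.9 0 0.003 -0.0055 0"

```text
time_s: 23.1
tcp_pos: [535.7, 343.6, 29.1]
orientation: [2.196, 2.246, 0.0]
ft_force: [1.7, -0.8, -2.2]
width: 0.141
finger_force: 49.9
```

>>> carry_out:
  rows: "0.9 0 0.0018 -0.006 0;0.9 0 0.0018 -0.006 0"

```text
time_s: 23.3
tcp_pos: [537.3, 343.6, 34.8]
orientation: [2.196, 2.246, -0.0]
ft_force: [2.4, -1.0, -6.3]
width: 0.143
finger_force: 49.5
```

>>> carry_out:
  rows: "0.9 0 0.0006 -0.0062 0;0.9 0 0.0006 -0.0062 0"

```text
time_s: 23.5
tcp_pos: [537.9, 343.6, 40.7]
orientation: [2.196, 2.246, -0.0]
ft_force: [4.5, 0.7, -11.1]
width: 0.141
finger_force: 49.3
```

>>> carry_out:
  rows: "0.9 0 0 0 0;0.3 0 0 0 0;-0.2 0 0 0 0;-0.2 0 0 0 0;-0.2 0 0 0 0"

```text
time_s: 24.0
tcp_pos: [537.6, 343.9, 41.4]
orientation: [2.196, 2.247, 0.001]
ft_force: [0.3, -0.2, 0.4]
width: 0.604
finger_force: 0.0
```

>>> carry_out:
  rows: "-0.2 0 0 -0.02 0;-0.2 0 0 -0.05 0;-0.2 0 0 -0.09 0;-0.2 0 0 -0.13 0;-0.2 0 0 -0.16 0;-0.2 -0.03 0 -0.18 0;-0.2 -0.06 0 -0.18 0;-0.2 -0.06 0 -0.18 0"

```text
time_s: 24.8
tcp_pos: [539.3, 281.3, 222.2]
orientation: [2.198, 2.243, 0.002]
ft_force: [-0.6, 0.1, -0.0]
width: 0.602
finger_force: 0.0
```

```bash
python3 m5.py; python3 m4.py w8.png
```

```text
roll options 0.08 -179.92 j6 1.8934294984506932
t 24.8 tcp [539.3 281.3 222.2] shift [ 0.1 -0.   0.2] tilt 0.11 x,y axes [-0.  1. -0.] [1. 0. 0.]
[-0.6  0.1 -0. ] 0.6017881555566719
scene jaw (array([509.3, 218.3]), array([58.7, 29.1]), 2.4, 291, np.float64(83.0)) board (array([509.1, 147.5]), array([55.4, 98.9]), 1.8, 621, np.float64(76.0))
side jaw (array([509.4, 218.2]), array([65.8, 28.2]), 0.3, 175, np.float64(85.7)) board (array([509. , 147.7]), array([ 60.1, 103.5]), 0.4, 382, np.float64(78.5))
fixed (array([508.6,  92.2]), array([ 9.4, 59.5]), 88.5, 227, np.float64(84.4))
jaw (array([507.5, 215.9]), array([59.5, 36.4]), 0.7, 1273, np.float64(83.3))
green (array([507.3, 149.6]), array([ 50.6, 100.6]), 0.7, 2323, np.float64(76.1))
board (array([507.3, 149.6]), array([ 59.7, 103.7]), 0.9, 3704, np.float64(76.2))
knob (array([533.7, 333.8]), array([13. , 36.8]), 0.9, 465, np.float64(46.4)) [540.5 352.2  49.8] [527.1 315.4  35.4]
roll options 0.17 -179.83 j6 1.8954077435232537
t 24.95 tcp [539.  283.8 221. ] shift [ 0.1 -0.1  0. ] tilt 0.02 x,y axes [-0.  1.  0.] [1. 0. 0.]
```

View pics/w8.png

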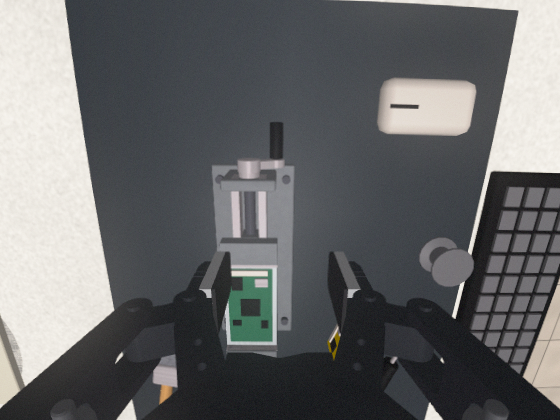

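```bash
python3 - <<'E'
from h import *
go((533.8,341,23),1.1)
E
```

```text
roll options 0.17 -179.83 j6 1.8954077435232537
t 24.95 tcp [539.  283.8 221. ] shift [ 0.0572 -0.0039  0.198 ] tilt 0.02 x,y axes [-0.022  1.     0.   ] [1.    0.022 0.   ]
```

>>> carry_out:
  rows: "-0.2 0.03 -0.004 0.01 0;-0.2 0.057 -0.004 0.04 0;-0.2 0.057 -0.004 0.08 0;-0.2 0.057 -0.004 0.12 0;-0.2 0.057 -0.004 0.155 0;-0.2 0.057 -0.004 0.18 0;-0.2 0.057 -0.004 0.198 0;-0.2 0.057 -0.004 0.198 0"

```text
time_s: 25.75
tcp_pos: [531.8, 340.7, 19.7]
orientation: [-2.193, -2.246, 0.008]
ft_force: [-0.5, -0.1, -0.6]
width: 0.6
finger_force: 0.0
```

>>> carry_out:
  rows: "-0.2 0 0 0 0;-0.2 0 0 0 0;0.9 0 0 0 0;0.9 0 0 0 0;0.9 0 0 0 0;0.9 0 0 0 0;0.9 0 0 0 0;0.9 0 0 0 0"
  grip_force: 100

```text
time_s: 26.55
tcp_pos: [533.9, 340.7, 23.0]
orientation: [-2.196, -2.246, -0.001]
ft_force: [1.0, 0.5, 1.8]
width: 0.127
finger_force: 97.6
```

>>> carry_out:
  rows: "0.9 0 0.0007 -0.0013 0;0.9 0 0.0013 -0.0026 0;0.9 0 0.0013 -0.0026 0"

```text
time_s: 26.85
tcp_pos: [534.9, 340.7, 25.2]
orientation: [-2.196, -2.246, 0.001]
ft_force: [0.0, 1.6, -3.1]
width: 0.126
finger_force: 97.7
```

>>> carry_out:
  rows: "0.9 0 0.0008 -0.002 0;0.9 0 0.0008 -0.002 0"

```text
time_s: 27.05
tcp_pos: [535.8, 340.7, 27.3]
orientation: [-2.196, -2.246, 0.0]
ft_force: [1.2, 3.3, -5.2]
width: 0.126
finger_force: 97.7
```

>>> carry_out:
  rows: "0.9 0 0.0007 -0.002 0;0.9 0 0.0007 -0.002 0"

```text
time_s: 27.25
tcp_pos: [536.6, 340.7, 29.5]
orientation: [-2.196, -2.246, -0.0]
ft_force: [1.9, 3.8, -6.7]
width: 0.128
finger_force: 97.7
```

>>> carry_out:
  rows: "0.9 0 0.0006 -0.002 0;0.9 0 0.0006 -0.002 0"

```text
time_s: 27.45
tcp_pos: [537.1, 340.7, 31.4]
orientation: [-2.196, -2.246, 0.0]
ft_force: [1.3, 3.8, -7.6]
width: 0.13
finger_force: 97.7
```

>>> carry_out:
  rows: "0.9 0 0.0006 -0.003 0;0.9 0 0.0006 -0.003 0;0.9 0 0.0008 -0.005 0;0.9 0 0.0008 -0.005 0"

```text
time_s: 27.85
tcp_pos: [538.0, 340.7, 36.2]
orientation: [-2.196, -2.246, 0.0]
ft_force: [2.8, 3.7, -9.8]
width: 0.127
finger_force: 97.8
```

```bash
cat > m6.py <<'E'
from m1 import *
for n in('scene','side'):
    c=camera(n);P=cloud(c);X,Y,Z=np.moveaxis(P,-1,0);f=c['frame'].astype(int)
    k=(X>440)&(X<570)&(Y>313)&(Y<333)&(f.max(-1)<70)&(Z>15)&(Z<100)
    print(n,k.sum(),P[k].mean(0) if k.any() else '',P[k].max(0) if k.any() else '',P[k].min(0) if k.any() else '')
E
python3 m6.py; python3 m5.py
```

```text
scene 10 [555.7 328.4  83.5] [559.4 332.8  98.9] [544.2 313.3  56.1]
side 1 [548.7 331.7  86.7] [548.7 331.7  86.7] [548.7 331.7  86.7]
roll options 0.2 -179.8 j6 1.9810046481300383
t 27.95 tcp [538.  340.8  36.2] shift [ 0.  0. -0.] tilt 0.0 x,y axes [-0.  1.  0.] [ 1.  0. -0.]
[ 3.2  4.8 -8.8] 0.13184774142096584
scene jaw (array([509.2, 218.6]), array([58.8, 28.4]), 0.6, 291, np.float64(83.0)) board (array([508.7, 146.2]), array([55.2, 95.8]), 3.3, 585, np.float64(75.9))
side jaw (array([508.6, 218.8]), array([64.9, 28.9]), 0.1, 171, np.float64(86.0)) board (array([509.4, 147.3]), array([ 60. , 104.9]), 0.1, 381, np.float64(78.4))
```

>>> carry_out:
  rows: "0.9 0 0 -0.003 0;0.9 0 0 -0.003 0;0.9 0 -0.0002 -0.005 0;0.9 0 -0.0002 -0.005 0"

```text
time_s: 28.45
tcp_pos: [538.1, 340.7, 41.0]
orientation: [2.196, 2.246, 0.0]
ft_force: [4.3, 4.6, -11.8]
width: 0.128
finger_force: 97.7
```

>>> carry_out:
  rows: "0.9 0 0 0 0;0.3 0 0 0 0;-0.2 0 0 0 0;-0.2 0 0 0 0;-0.2 0 0 0 0"

```text
time_s: 28.95
tcp_pos: [537.8, 340.5, 42.0]
orientation: [2.196, 2.246, 0.001]
ft_force: [-0.0, -0.1, -0.4]
width: 0.602
finger_force: 0.0
```

>>> carry_out:
  rows: "-0.2 0 0 -0.02 0;-0.2 0 0 -0.05 0;-0.2 0 0 -0.09 0;-0.2 0 0 -0.13 0;-0.2 0 0 -0.16 0;-0.2 -0.03 0 -0.18 0;-0.2 -0.06 0 -0.18 0;-0.2 -0.06 0 -0.18 0"

```text
time_s: 29.75
tcp_pos: [539.4, 278.1, 222.9]
orientation: [2.197, 2.243, 0.002]
ft_force: [0.0, 0.3, 0.2]
width: 0.602
finger_force: 0.0
```

```bash
python3 m4.py
```

```text
fixed (array([509. ,  89.1]), array([17.6, 60.1]), 87.5, 471, np.float64(85.0))
jaw (array([507.1, 215.2]), array([58.9, 37.6]), 1.0, 1321, np.float64(83.3))
green (array([507.5, 149.6]), array([ 51. , 101.3]), 0.6, 2397, np.float64(76.0))
board (array([507.4, 149.7]), array([ 60.1, 104.1]), 0.9, 3703, np.float64(76.1))
knob (array([533.8, 334.1]), array([11.8, 36.1]), 0.7, 430, np.float64(46.6)) [540.  352.2  49.7] [527.8 316.   42.4]
roll options 0.08 -179.92 j6 1.8901361315265452
t 29.8 tcp [539.3 279.3 222.4] shift [ 0.1 -0.1  0. ] tilt 0.07 x,y axes [-0.  1.  0.] [1. 0. 0.]
```

```bash
python3 -c "
from cell import *
print(finish_job())"
```

```text
the job is handed in; nothing more can be done
None
```

I handed the job in at about 30 s of the 72 s allowed; the verdict was not shown. The tall board lies flat and in line with the bed, component side up, clamped between the jaws after I pulled on the crank knob with about 10–12 N; I did not measure the jaw force directly.

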